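# Lock a carton into the station bay with the pin-locked bar

### The arm

A 6-joint arm with a two-finger parallel gripper is mounted at the origin on the work surface; the furniture and walls round the work are solid. World frame = base frame: x ahead of the robot, y to its left, z up, the work surface at z = 0. Lengths are in mm, angles in rad, forces in N, time in s.
With the tool pointing down it reaches from about 350 to 975 mm from the base axis. Payload 7.1 kg.
Tool frame: the origin (TCP) lies at the very end of the fingers, on their centre line; the grasp point (between the pads) lies 19 mm behind it (ctrl.pinch_z is the distance from the TCP to the grasp point, in mm); z points along the fingers, y is the direction in which the jaws open and shut (so a half turn about z gives the same grasp; the last joint's range is limited). The gripper opens to 88 mm and grips with 3 to 60 N. Pads are 20 mm wide; open, the fingers measure 115 mm over their backs; the gripper's body (75 mm by 178 mm) begins 61 mm behind the grasp point.
Start: joints at [-1.24, 0.423, 1.63, -0, 1.089, -0.019], TCP at [214.21, -587.127, 197.175] pointing down, gripper open.
Joint ranges: [-3, 3], [-0.9, 2.11], [0.09, 2.58], [-1.31, 4.45], [0.11, 2.69], [-2.54, 2.54]. Speed limits (rad/s): [2.39, 2.39, 3.01, 3.14, 3.14, 3.14].

### API

Orientations are given as a rotation vector (axis times angle).
In Python, from workcell import ctrl gives the robot as it stands.
- The arm moves only by the shell command python3 -m inch 'ROWS' [OPENING]. ROWS is JSON, a list of rows, each an object with "xyz": the shift along the tool's x, y, z in cm, a list of three; "spin": the turn about the tool's z in degrees. A call has 1 to 20 rows; each row is the pose to reach, as a shift and turn from the pose measured when the call began, along the tool's axes at that moment; what a row does not reach only later rows make up. A row lasts 1/10 s, in which the tool goes at most 50 mm and 8.59 degrees, less where a joint would pass 70% of its speed; a pose out of reach is approached as far as the arm can. A call with a gripper value outside its range is refused whole. OPENING is the closure, from 0 (fully open) to 1 (shut), set as the call begins (- or left out, the last holds). The fingers move at their own pace and stop on an object; the grip force is fixed at half the most. Time passes only in rows, so rows that repeat a pose let the fingers close. It gives the time, the measured TCP pose, the force and the opening at its end, in the units of the state.
- ctrl.get_obs(): the state, without advancing time (a new reading comes with each control period).
- ctrl.get_image(name): name is "side" or "top" or "wrist"; returns the picture (420x560x3 uint8, red, green, blue); there is no depth.
- ctrl.camera_info(name): a dict with "camera_matrix" (3x3 intrinsics, pixels), "R" (3x3) and "t" (3): a world point X has camera coordinates R X + t; the wrist camera has in their place "hand_eye" (4x4, takes a point from camera to tool coordinates, whose origin is the TCP and whose axes are the flange's). Camera axes: x right, y down, z forward; pixel columns grow to the right and rows downward; lengths in mm; the calibration is good to about 2 mm. A picture is of the moment at which its call begins: read the wrist's pose just before it. camera_info takes no time and is no camera call.
- ctrl.close_job(): hands the job in, once; it reports no verdict.
The state is a dict: "t": time; "qpos": joint angles; "qvel": joint speeds; "joint_torque": joint torques, N m; "ee_pos": TCP position; "orientation": TCP orientation; "ft_force": force on the tool from outside, world axes, zero at the start; "moment": the same for the moment, N m; "width": finger opening in mm.
Only numpy, scipy, OpenCV 4.12 (cv2) and the standard library are available. Lean on these libraries where they do the work, as an engineer would, in place of code of your own. Each camera call takes 0.05 s, during which the arm holds its last target. There are 200 camera calls.

### The job

Push the carton along the rollers into the bay until it rests against the end stop. Then pull up the black lock knob, slide the orange tube section one hole further out across the lane behind the carton, and let the pin drop fully home in that next hole. Finish while still holding the knob, gripped or pressed down, with the pin engaged; leave the brown jar, the white pot and the black tape roll alone and do not tip the carton.

Things in the scene. Friction and masses are not known exactly. Their poses are not given: they have to be found in the camera images.
- station: Fixed packing station, grey base with aluminium parts. Origin on the worktop (z = 0), z up. Its x axis is the slide direction of the orange section (outward from the robot, across the roller lane); its y axis runs along the lane, bay at the -y end. The lane's centre line is at station x = 0.058, open above and at the +y end. Coordinates below called 'station' are in this frame, in m
- lane_mid (a point): Point on the lane's centre line at the roller tops (station 0.058, 0, 0.042); axes as station. 11 free-turning grey rollers, 24 mm thick, axes along x, station y -0.167 to 0.157. Side guides 86 mm apart inside, 8 mm thick, tops at z = 0.058, in the bay (y -0.170 to -0.076) z = 0.099
- bay_stop (a point): Middle of the inner face of the bay's end stop at the height of the roller tops (station 0.058, -0.170, 0.042); axes as station. The stop's top is at z = 0.120
- next_hole (a point): Mouth centre of the hole the pin must enter (station -0.060, -0.015, 0.066); axes as station. The rail is a square tube 26 mm wide along station x, from -0.204 to -0.006, top at z = 0.066, with three 11 mm square holes in its top at x = -0.160, -0.110, -0.060; the pin starts in the middle one, the next is the one nearest to the lane
- carton: Shut brown carton standing on the rollers, 101 mm long (along the lane), 76 wide, 152 high, about 0.35 kg. Origin at the centre of its underside, z up; its own x axis is skewed: the long sides lie at -0.318 rad (clockwise) from it. Against the stop its centre is at station y = -0.120. Push its station +y face with shut fingers on the lane's centre line, z about 0.12
- section (a joint): Slide of the carriage with the orange tube along station +x, m: 0 at the starting hole, 0.050 at the next hole (the pin has about 1.5 mm play each way in a hole), range -0.056 to 0.064. Friction about 1.5 N; it stays where left. Blocked while the pin is in a hole
- tube_end (a point): Centre of the far end of the orange tube, an 18 mm square bar (z = 0.066 to 0.084) along station x, 34 mm to the -y side of the knob's axis; it passes over the side guide, and is out of the lane at the start
- lock_pin (a joint): Height of the sprung lock pin, m: 0 fully home in a hole, up to 0.016 pulled up. The 8 mm round-ended pin reaches 9 mm into the hole, so it is free of the rail above 0.009 and reads 0.009 when it rests on the rail between holes. The spring pushes it down with 3 N (home) to 7 N (up)
- lock_knob: Black round knob on the lock pin, 28 mm across, 28 mm high, orange dot on top; moves with pin and section. Origin at the centre of its underside, z = 0.100 with the pin home (knob top 0.128); z up. Below it a 20 mm steel collar stands on the carriage (top z = 0.076, 44 mm along x, 40 mm along y). Free space all round for fingers: the carton in the bay is 60 mm or more away
- brown_jar: Bystander: brown jar with white cap, 69 mm across, 120 mm high, loose. Origin at the centre of its underside
- white_pot: Bystander: white lidded pot, 58 mm across, 48 mm high, loose. Origin at the centre of its underside
- black_tape: Bystander: black tape roll lying flat, 60 mm across, 18 mm high, loose. Origin at the centre of its underside
Things that resemble listed ones, but are neither listed nor needed, are in the scene too. Several things have the shape of the carton; the one meant has the colours described above.

How it is judged (in metres and radians):
On the way, in this order (a step that is already met when the one before it is completed fails the run):
1. the carton stands in the bay against the end stop (within 8 mm), with the section still at its starting hole (y of carton in the frame of station below -0.1115 m and z of carton in the frame of station below 0.052 m and angle between carton's own z axis and vertical below 0.08 rad and value of joint section between -0.004 and 0.004 m), for 0.2 s.
2. the lock pin is pulled up clear of its starting hole before the section is moved (value of joint lock_pin above 0.0092 m and value of joint section between -0.004 and 0.004 m), for 0.05 s.
3. the pin is home in the next hole, the tube across the lane behind the carton (value of joint lock_pin below 0.003 m and value of joint section between 0.046 and 0.054 m and y of carton in the frame of station below -0.1115 m and z of carton in the frame of station below 0.052 m and angle between carton's own z axis and vertical below 0.08 rad), for 0.2 s.
At the end, for the whole second after the job is handed in: The carton stands upright on the rollers within 8 mm of the end stop, the section is at the next hole (joint within 4 mm of 0.050), the pin is home (within 3 mm), and the fingers still hold or press the knob with more than 1.5 N (all of step 3 and contact force between the fingers and lock_knob above 1.5 N); the arm keeps its last pose, push and grip.
It fails at once if the brown jar moved by more than 30 mm (distance of brown_jar from where it was at the start of the episode above 0.03 m).
It fails at once if the white pot moved by more than 30 mm (distance of white_pot from where it was at the start of the episode above 0.03 m).
It fails at once if the tape roll moved by more than 30 mm (distance of black_tape from where it was at the start of the episode above 0.03 m).
It fails at once if the carton is tipped (angle between carton's own z axis and vertical above 0.35 rad).
It also fails if it takes over 48 s, if anything falls off the work surface, if the arm or the gripper's body presses on something with over 40 N, if the wrist force passes 120 N, or if a joint passes its speed limit or range.

## Working session

There is one attempt and no reset: what is moved stays moved. The work goes in short steps, Python scripts to look and compute and a shell command to move; the robot and the scene stay as the last step left them, time stands still between calls to the robot, and variables do not carry over. Pictures are saved under pics/ and viewed, about 8 in all and at most 12, crops included, and the job is handed in when it is done.

```bash
mkdir -p pics; python3 - <<'E'
from workcell import ctrl
import cv2,numpy as np
for n in("side","top"):
    cv2.imwrite(f"pics/{n}0.png",ctrl.get_image(n)[:,:,::-1])
for n in("side","top","wrist"):
    print(n,ctrl.camera_info(n))
o=ctrl.get_obs();print(o)
E
```

```text
side {'camera_matrix': array([[537.03792316,   0.        , 288.73402423],
       [  0.        , 537.03792316, 226.27600628],
       [  0.        ,   0.        ,   1.        ]]), 'R': array([[-0.93342687, -0.35854366, -0.01267764],
       [-0.11755239,  0.33903782, -0.93339959],
       [ 0.3389627 , -0.86976997, -0.35861468]]), 't': array([ 538.27419935,  147.50367084, 1220.49429473])}
top {'camera_matrix': array([[393.84935675,   0.        , 279.42248542],
       [  0.        , 393.84935675, 210.3524418 ],
       [  0.        ,   0.        ,   1.        ]]), 'R': array([[-0.44503971, -0.89548744,  0.00647331],
       [-0.828849  ,  0.40916342, -0.38156864],
       [ 0.33904128, -0.1751786 , -0.92431784]]), 't': array([286.20269117, 498.06476455, 980.47141207])}
wrist {'camera_matrix': array([[298.36601291,   0.        , 274.28064049],
       [  0.        , 298.36601291, 213.21840385],
       [  0.        ,   0.        ,   1.        ]]), 'hand_eye': array([[ 3.14313956e-04, -9.70462746e-01, -2.41250824e-01,
         6.61838525e+01],
       [ 9.99999941e-01,  2.72067831e-04,  2.0842309
[... 160 characters left out ...]
 0.00000000e+00,
         1.00000000e+00]])}
{'t': 0.1, 'qpos': array([-1.23999358e+00,  4.23734466e-01,  1.63060111e+00, -2.14617231e-05,
        1.08858947e+00, -1.90063483e-02]), 'qvel': array([-0.00121335, -0.0006572 , -0.00271079, -0.00150322, -0.00083334,
       -0.00154949]), 'joint_torque': array([-4.50917414e-04, -5.45614672e+01, -2.74324751e+01,  6.44835108e-02,
        1.88023987e-02, -4.91684466e-05]), 'ee_pos': array([ 214.04223975, -586.64491184,  196.5030528 ]), 'orientation': array([-3.09236587e+00, -5.46468432e-01,  3.54308101e-04]), 'ft_force': array([-0.21493874, -0.20106021, -0.00866762]), 'moment': array([ 0.00965554,  0.01148054, -0.02367648]), 'width': 87.808767020767}
```

View pics/side0.png

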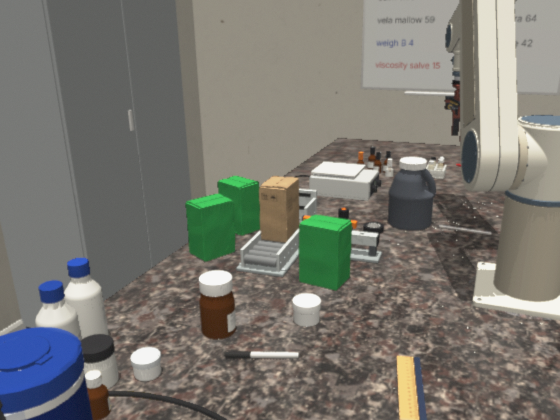

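View pics/top0.png

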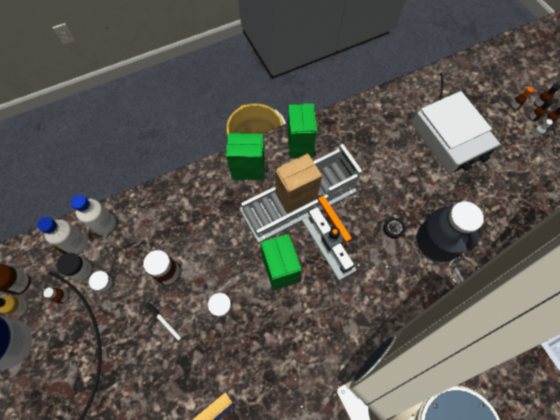

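The top picture shows the brown carton at (298,180) on the lane, with the stop end at the upper right (355,160) and the open end at (250,220). The knob and orange tube are near (335,225). The lookalikes are green boxes at (246,157), (302,128) and (280,262), so I choose the brown one. The side view agrees, with the brown carton at (280,208). The brown jar is at (160,266), the pot at (219,304) and the tape at (394,228).

```bash
python3 - <<'E'
import cv2
im=cv2.imread("pics/top0.png")[90:300,225:425]
cv2.imwrite("pics/top0c.png",cv2.resize(im,None,fx=2.8,fy=2.8,interpolation=cv2.INTER_CUBIC))
E
```

```text
(no output)
```

View pics/top0c.png

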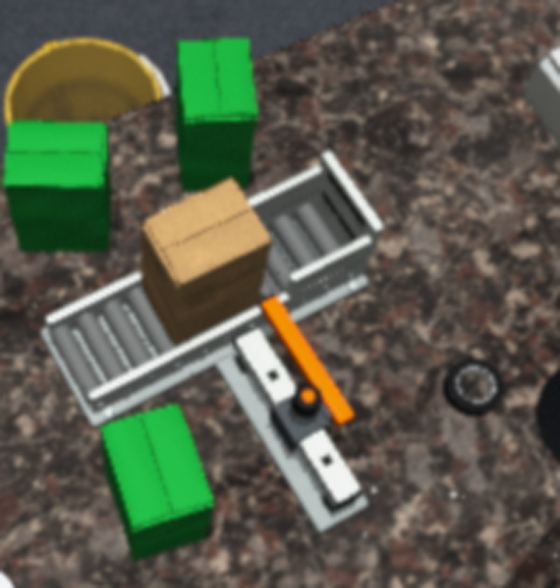

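```bash
cat > h.py <<'E'
from workcell import ctrl
import numpy as np, cv2
from scipy.optimize import least_squares
from scipy.spatial.transform import Rotation as Ro
def proj(n,X):
    c=ctrl.camera_info(n);p=(np.asarray(c["R"])@np.atleast_2d(X).T).T+c["t"];q=p@c["camera_matrix"].T
    return q[:,:2]/q[:,2:]
def ray(n,uv,z):
    c=ctrl.camera_info(n);R=c["R"];o=-R.T@c["t"];d=R.T@np.linalg.solve(c["camera_matrix"],[*uv,1])
    return o+d*(z-o[2])/d[2]
def s2w(s,P):
    x,y,a=s;P=np.atleast_2d(P);c,w=np.cos(a),np.sin(a)
    return np.c_[x+c*P[:,0]-w*P[:,1],y+w*P[:,0]+c*P[:,1],P[:,2]]
E
python3 - <<'E'
from h import *
S=np.array([[-110,-15,128],[-160,-15,66],[-60,-15,66],[-204,-15+13,66],[7,-174,120],[109,-174,120],[11,160,58],[105,160,58]],float)
C=np.array([[308,397],[326,460],[272,374],[335,505],[378,225],[327,155],[95,395],[50,320]],float)/2.8+[225,90]
S,C=np.delete(S,3,0),np.delete(C,3,0)
best=min((least_squares(lambda s:(proj("top",s2w(s,S))-C).ravel(),[500,-200,a],loss='soft_l1') for a in(-2,-1,0,1,2)),key=lambda r:r.cost)
s=best.x;print(s,best.cost);print((proj("top",s2w(s,S))-C).round(1))
np.save("s.npy",s)
for p in[[235,180],[270,240],[178,280],[142,228]]:
    w=ray("top",np.array(p)/2.8+[225,90],194);d=w-[s[0],s[1],0];a=s[2]
    print(w.round(),(np.cos(a)*d[0]+np.sin(a)*d[1]).round(),(-np.sin(a)*d[0]+np.cos(a)*d[1]).round())
for n,p in dict(bay=[58,-170,42],knob=[-110,-15,100],start=[58,60,200],y160=[58,160,120]).items():print(n,s2w(s,p).round())
for p in [[125,415],[182,408],[210,495],[140,465]]:
    print('green',ray("top",np.array(p)/2.8+[225,90],150).round())
o=ctrl.get_obs();print(Ro.from_rotvec(o["orientation"]).as_matrix().round(3))
# top view of gripper heights
E
```

```text
[ 5.55163475e+02 -4.38878789e+01  3.64528090e-02] 6.945746901967642
[[ 0.2 -0.7]
 [ 0.3 -0.2]
 [ 0.6  0. ]
 [ 1.3  1.4]
 [ 0.2 -1.3]
 [-3.6  0.5]
 [-2.5  0. ]]
[647. -87. 194.] 90.0 -46.0
[576. -86. 194.] 20.0 -43.0
[578.   8. 194.] 24.0 51.0
[640.  14. 194.] 86.0 55.0
bay [[ 619. -212.   42.]]
knob [[446. -63. 100.]]
start [[611.  18. 200.]]
y160 [[607. 118. 120.]]
green [497. 101. 150.]
green [480.  52. 150.]
green [398.  67. 150.]
green [449. 110. 150.]
[[ 0.939  0.343 -0.   ]
 [ 0.343 -0.939  0.001]
 [ 0.    -0.001 -1.   ]]
```

```bash
python3 -m inch '[{"xyz":[0,0,-5],"spin":0},{"xyz":[0,0,-10],"spin":0},{"xyz":[4,-3,-14],"spin":2},{"xyz":[8,-6,-15],"spin":4},{"xyz":[12,-10,-15],"spin":6},{"xyz":[16,-13,-15],"spin":8},{"xyz":[20,-16,-15],"spin":10},{"xyz":[24,-19,-15],"spin":12},{"xyz":[28,-22,-15],"spin":14},{"xyz":[32,-25,-15],"spin":16},{"xyz":[36,-28,-15],"spin":18},{"xyz":[40,-32,-15],"spin":18},{"xyz":[44,-35,-15],"spin":18},{"xyz":[48,-38,-15],"spin":18},{"xyz":[51,-40,-15],"spin":18},{"xyz":[51,-40,-15],"spin":18},{"xyz":[51,-40,-15],"spin":18}]' 1
python3 - <<'E'
from h import *
o=ctrl.get_obs();print(o["ee_pos"],o["orientation"]);np.savez("w1.npz",p=o["ee_pos"],r=o["orientation"])
cv2.imwrite("pics/w1.png",ctrl.get_image("wrist")[:,:,::-1])
E
```

```text
t: 1.8
ee_pos: [556.4, -35.0, 346.3]
orientation: [-3.14, -0.061, 0.003]
ft_force: [-1.0, -0.1, 0.3]
width: 0.5
[556.41485254 -34.96896154 346.32796746] [-3.13974795e+00 -6.07350865e-02  2.69982490e-03]
```

View pics/w1.png

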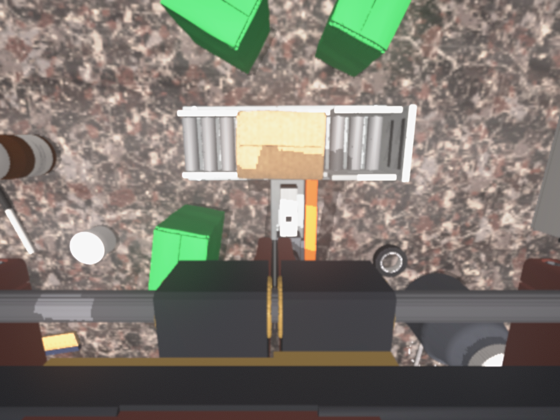

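The wrist view shows the brown carton at (236–326, 108–180) on the lane, with the stop at (411,143). The next hole is at (289,219) and the orange tube at (311,215). I'll refit the station from both views.

```bash
cat >> h.py <<'E'
def wproj(p,r,X):
    c=ctrl.camera_info("wrist");T=np.eye(4);T[:3,:3]=Ro.from_rotvec(r).as_matrix();T[:3,3]=p
    M=np.linalg.inv(T@c["hand_eye"]);q=(np.atleast_2d(X)@M[:3,:3].T+M[:3,3])@c["camera_matrix"].T
    return q[:,:2]/q[:,2:]
E
python3 - <<'E'
from h import *
w=np.load("w1.npz")
S=np.array([[-110,-15,128],[-160,-15,66],[-60,-15,66],[7,-174,120],[109,-174,120]],float)
C=np.array([[308,397],[326,460],[272,374],[378,225],[327,155]],float)/2.8+[225,90]
S2=np.array([[-60,-15,66],[7,-174,120],[109,-174,120]],float);C2=np.array([[289,219],[408,181],[414,106]],float)
f=lambda s:np.r_[(proj("top",s2w(s,S))-C),(wproj(w["p"],w["r"],s2w(s,S2))-C2)*1].ravel()
b=least_squares(f,[555,-44,.036],loss='soft_l1');s=b.x;print(s);print(f(s).reshape(-1,2).round(1));np.save("s.npy",s)
for x in(20,96):
  for y in(50,54,58):print(x,y,wproj(w["p"],w["r"],s2w(s,[x,y,194])).round())
print(s2w(s,[58,95,122]),s2w(s,[58,-56,122]),s2w(s,[-110,-15,114]))
E
```

```text
[ 5.55992962e+02 -4.31470349e+01  4.08310209e-02]
[[-0.1 -0.9]
 [ 0.1 -0.5]
 [ 0.3 -0.2]
 [ 0.8  1. ]
 [-0.5 -1.5]
 [ 0.3  0.3]
 [-2.   1.8]
 [ 0.2 -0.8]]
20 50 [[238. 181.]]
20 54 [[235. 181.]]
20 58 [[231. 181.]]
96 50 [[236. 111.]]
96 54 [[232. 111.]]
96 58 [[229. 111.]]
[[610.06675191  54.14132662 122.        ]] [[616.23052306 -96.73281936 122.        ]] [[446.69693934 -62.6246973  114.        ]]
```

```bash
python3 -m inch '[{"xyz":[3,-4,0],"spin":0},{"xyz":[5.7,-8.7,0],"spin":0},{"xyz":[5.7,-8.7,0],"spin":0},{"xyz":[5.7,-8.7,4],"spin":0},{"xyz":[5.7,-8.7,8],"spin":0},{"xyz":[5.7,-8.7,12],"spin":0},{"xyz":[5.7,-8.7,16],"spin":0},{"xyz":[5.7,-8.7,20],"spin":0},{"xyz":[5.7,-8.7,22.2],"spin":0},{"xyz":[5.7,-8.7,22.2],"spin":0},{"xyz":[5.7,-8.7,22.2],"spin":0},{"xyz":[5.7,-8.7,22.2],"spin":0}]' 1
```

```text
t: 3.05
ee_pos: [610.1, 52.1, 126.4]
orientation: [-3.14, -0.057, -0.002]
ft_force: [-0.2, 0.6, -0.0]
width: 0.8
```

```bash
python3 -m inch '[{"xyz":[0,1.5,0.3],"spin":0},{"xyz":[0,2.2,0.3],"spin":0},{"xyz":[0,2.8,0.3],"spin":0},{"xyz":[0,3.4,0.3],"spin":0},{"xyz":[0,4,0.3],"spin":0},{"xyz":[0,4.7,0.3],"spin":0},{"xyz":[0,5.4,0.3],"spin":0},{"xyz":[0,6.1,0.3],"spin":0},{"xyz":[0,6.8,0.3],"spin":0},{"xyz":[0,7.5,0.3],"spin":0},{"xyz":[0,8.2,0.3],"spin":0},{"xyz":[0,8.9,0.3],"spin":0},{"xyz":[0,9.6,0.3],"spin":0},{"xyz":[0,10.3,0.3],"spin":0},{"xyz":[0,11,0.3],"spin":0},{"xyz":[0,11.6,0.3],"spin":0},{"xyz":[0,12.2,0.3],"spin":0},{"xyz":[0,12.7,0.3],"spin":0},{"xyz":[0,13.1,0.3],"spin":0},{"xyz":[0,13.1,0.3],"spin":0}]' 1
python3 - <<'E'
from h import *
o=ctrl.get_obs();print(o["ee_pos"],o["orientation"],o["ft_force"]);np.savez("w2.npz",p=o["ee_pos"],r=o["orientation"])
a=ctrl.get_image("top")[90:300,225:425,::-1];cv2.imwrite("pics/t2.png",cv2.resize(a,None,fx=2.8,fy=2.8,interpolation=cv2.INTER_CUBIC))
E
```

```text
t: 5.05
ee_pos: [614.8, -79.3, 123.2]
orientation: [-3.14, -0.056, -0.001]
ft_force: [-0.3, -0.8, -0.8]
width: 0.7
[614.77648152 -79.32174322 123.21805307] [-3.14028241e+00 -5.60710380e-02 -1.22533078e-03] [-0.27297192 -0.80070755 -0.83696449]
```

View pics/t2.png

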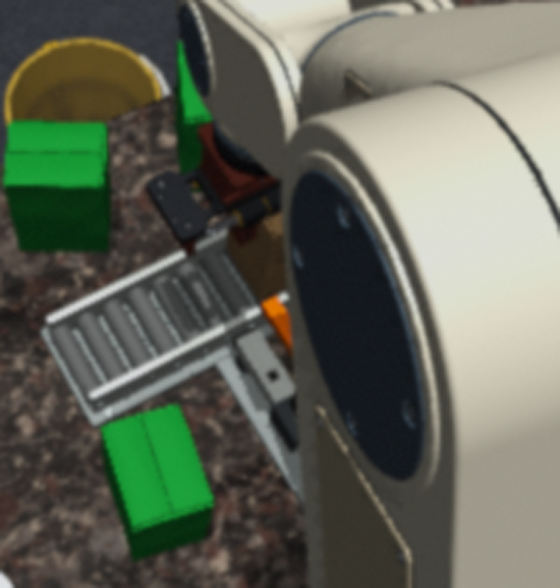

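The arm hides most of the top view, but the carton has moved into the bay ahead of the gripper at about (255,240). I'll keep pushing slowly and watch for the stop force.

```bash
python3 -m inch '[{"xyz":[0,0.5,0],"spin":0},{"xyz":[0,1.0,0],"spin":0},{"xyz":[0,1.4,0],"spin":0},{"xyz":[0,1.4,0],"spin":0}]' 1; python3 -m inch '[{"xyz":[0,0.4,0],"spin":0},{"xyz":[0,0.6,0],"spin":0},{"xyz":[0,0.6,0],"spin":0}]' 1
```

```text
t: 5.5
ee_pos: [615.3, -93.6, 123.2]
orientation: [-3.14, -0.055, -0.001]
ft_force: [-0.4, 0.4, -0.3]
width: 0.4
t: 5.8
ee_pos: [615.0, -98.6, 123.4]
orientation: [-3.138, -0.055, 0.001]
ft_force: [-2.4, 6.5, 3.2]
width: 0.5
```

The TCP stopped at station y of about -58 mm with 6.5 N. The expected contact is about -56.5 mm, so the carton is against the stop. I'll retreat, rise and go over the knob with the gripper open.

```bash
python3 -m inch '[{"xyz":[0,-0.3,0],"spin":0},{"xyz":[0,-1,0],"spin":0},{"xyz":[0,-2,0],"spin":0},{"xyz":[0,-2,-5],"spin":0},{"xyz":[0,-2,-9],"spin":0},{"xyz":[0,-2,-12],"spin":0},{"xyz":[-3,-3,-12],"spin":0},{"xyz":[-7,-4.2,-12],"spin":0},{"xyz":[-12,-4.2,-12],"spin":0},{"xyz":[-16.7,-4.2,-12],"spin":0},{"xyz":[-16.7,-4.2,-10],"spin":0},{"xyz":[-16.7,-4.2,-8],"spin":0},{"xyz":[-16.7,-4.2,-6],"spin":0},{"xyz":[-16.7,-4.2,-6],"spin":0},{"xyz":[-16.7,-4.2,-6],"spin":0}]' 0
python3 - <<'E'
from h import *
o=ctrl.get_obs();print(o["ee_pos"],o["orientation"],o["width"]);np.savez("w3.npz",p=o["ee_pos"],r=o["orientation"])
cv2.imwrite("pics/w3.png",ctrl.get_image("wrist")[:,:,::-1])
s=np.load("s.npy")
for q in([-110,-15,128],[-60,-15,66],[20,-70,194],[96,-70,194],[20,-74,194]):print(q,wproj(o["ee_pos"],o["orientation"],s2w(s,q)).round())
E
```

```text
t: 7.3
ee_pos: [446.7, -62.3, 183.8]
orientation: [-3.138, -0.055, 0.001]
ft_force: [-0.0, 0.1, 0.1]
width: 87.6
[446.68575349 -62.30976704 183.79647344] [-3.13831123e+00 -5.51988546e-02  1.21786323e-03] 87.59820869189983
[-110, -15, 128] [[276. 220.]]
[-60, -15, 66] [[275. 155.]]
[20, -70, 194] [[380.  12.]]
[96, -70, 194] [[ 394. -176.]]
[20, -74, 194] [[388.  12.]]
```

View pics/w3.png

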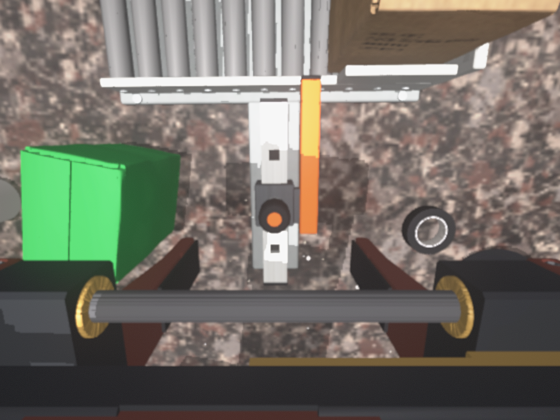

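The wrist view shows the knob's orange dot at (274,218) against a predicted (276,220). The next hole is at (274,155), predicted (275,155). The carton's top corner is at (378,8), predicted (380,12) for the seated position, so the fit holds and the carton is seated. Next I descend and grip.

```bash
python3 -m inch '[{"xyz":[0,-0.1,3],"spin":0},{"xyz":[0,-0.1,6],"spin":0},{"xyz":[0,-0.1,8],"spin":0},{"xyz":[0,-0.1,8.7],"spin":0},{"xyz":[0,-0.1,8.7],"spin":0},{"xyz":[0,-0.1,8.7],"spin":0}]' 0; python3 -m inch '[{"xyz":[0,0,0],"spin":0},{"xyz":[0,0,0],"spin":0},{"xyz":[0,0,0],"spin":0},{"xyz":[0,0,0],"spin":0},{"xyz":[0,0,0],"spin":0},{"xyz":[0,0,0],"spin":0}]' 1
```

```text
t: 7.95
ee_pos: [448.2, -61.4, 98.3]
orientation: [-3.139, -0.055, -0.003]
ft_force: [0.4, 0.7, 0.3]
width: 88.0
t: 8.55
ee_pos: [448.2, -61.4, 98.4]
orientation: [-3.139, -0.055, -0.004]
ft_force: [-0.3, 0.2, 0.5]
width: 43.0
```

```bash
python3 -m inch '[{"xyz":[0,0,0],"spin":0},{"xyz":[0,0,0],"spin":0},{"xyz":[0,0,0],"spin":0},{"xyz":[0,0,0],"spin":0},{"xyz":[0,0,0],"spin":0}]' 1; python3 -m inch '[{"xyz":[0,0,-0.3],"spin":0},{"xyz":[0,0,-0.7],"spin":0},{"xyz":[0,0,-1.1],"spin":0},{"xyz":[0,0,-1.3],"spin":0},{"xyz":[0,0,-1.3],"spin":0},{"xyz":[0,0,-1.3],"spin":0}]' 1
```

```text
t: 9.05
ee_pos: [448.2, -61.6, 98.3]
orientation: [-3.139, -0.055, -0.003]
ft_force: [-0.3, -2.8, 0.8]
width: 25.8
t: 9.65
ee_pos: [448.1, -61.6, 111.3]
orientation: [-3.139, -0.055, -0.003]
ft_force: [1.3, -2.8, -6.3]
width: 25.2
```

The grip is holding: the lift force is 6.3 N, which matches the spring at 13 mm up. Now I slide the section.

```bash
python3 -m inch '[{"xyz":[0.5,0,0],"spin":0},{"xyz":[1.3,0,0],"spin":0},{"xyz":[2.2,0,0],"spin":0},{"xyz":[3.1,0,0],"spin":0},{"xyz":[4,0,0],"spin":0},{"xyz":[4.7,0,0],"spin":0},{"xyz":[5,0,0],"spin":0},{"xyz":[5,0,0],"spin":0},{"xyz":[5,0,0],"spin":0}]' 1
python3 -m inch '[{"xyz":[0,0,0.4],"spin":0},{"xyz":[0,0,0.8],"spin":0},{"xyz":[0,0,1.1],"spin":0},{"xyz":[0,0,1.3],"spin":0},{"xyz":[0,0,1.3],"spin":0},{"xyz":[0,0,1.3],"spin":0}]' 1
```

```text
t: 10.55
ee_pos: [498.7, -59.6, 111.6]
orientation: [-3.139, -0.055, -0.006]
ft_force: [1.7, 2.3, -6.2]
width: 25.6
t: 11.15
ee_pos: [498.8, -59.6, 98.6]
orientation: [-3.139, -0.055, -0.006]
ft_force: [-0.8, 0.9, -4.5]
width: 25.4
```

```bash
python3 -m inch '[{"xyz":[0,0,0.1],"spin":0},{"xyz":[0,0,0.15],"spin":0},{"xyz":[0,0,0.15],"spin":0},{"xyz":[0,0,0.15],"spin":0}]' 1
python3 - <<'E'
from h import *
o=ctrl.get_obs();print(o["ee_pos"],o["ft_force"])
a=ctrl.get_image("wrist")[:,:,::-1];cv2.imwrite("pics/w4.png",a)
b=ctrl.get_image("side")[160:280,180:400,::-1];cv2.imwrite("pics/s4.png",cv2.resize(b,None,fx=3.5,fy=3.5,interpolation=cv2.INTER_CUBIC))
s=np.load("s.npy")
for q in([-60,-15,128],[-110,-15,66],[-160,-15,66]):print(q,wproj(o["ee_pos"],o["orientation"],s2w(s,q)).round())
E
```

```text
t: 11.55
ee_pos: [499.8, -59.6, 98.2]
orientation: [-3.139, -0.055, -0.009]
ft_force: [-1.2, 2.8, 6.3]
width: 25.8
[499.83130557 -59.59158227  98.18430131] [-1.22121559  2.76036147  6.25733076]
[-60, -15, 128] [[277. 265.]]
[-110, -15, 66] [[277. 291.]]
[-160, -15, 66] [[277. 345.]]
```

View pics/w4.png

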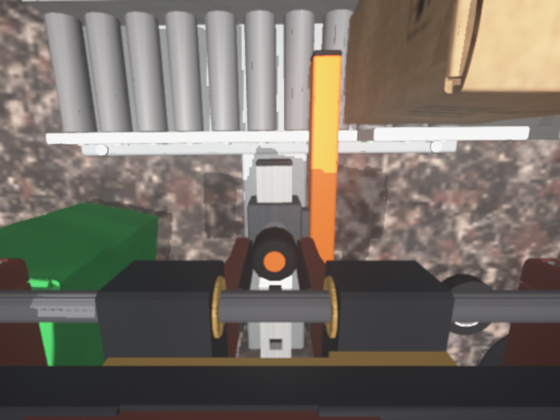

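View pics/s4.png

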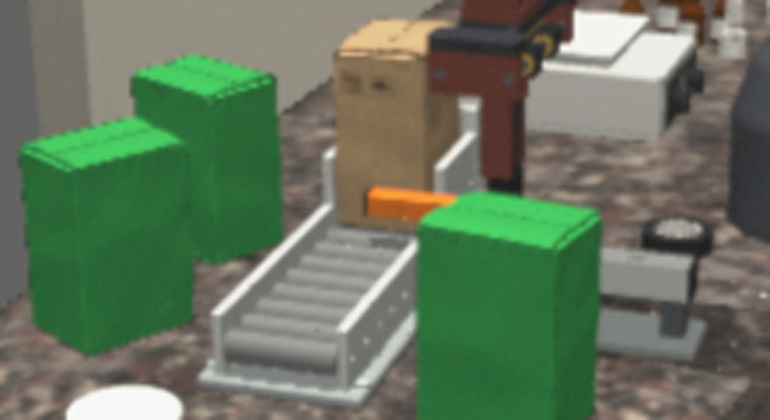

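The side view at (410,200) shows the tube across the lane behind the upright carton. In the wrist view the knob dot is at (274,262), predicted (277,265). The TCP is back at its starting height, and pressing gives +6.3 N. I'll nudge the section back slightly to test that the pin blocks it.

```bash
python3 -m inch '[{"xyz":[-0.15,0,0],"spin":0},{"xyz":[-0.3,0,0],"spin":0},{"xyz":[-0.3,0,0],"spin":0}]' 1;  python3 -m inch '[{"xyz":[-0.15,0,0],"spin":0},{"xyz":[-0.25,0,0],"spin":0},{"xyz":[-0.25,0,0],"spin":0}]' 1
```

```text
t: 11.95
ee_pos: [497.0, -59.7, 98.4]
orientation: [-3.139, -0.055, -0.01]
ft_force: [0.5, 1.9, -0.2]
width: 25.5
t: 12.25
ee_pos: [496.6, -59.8, 98.6]
orientation: [-3.139, -0.054, -0.017]
ft_force: [7.0, 2.4, -6.8]
width: 25.5
```

```bash
python3 -m inch '[{"xyz":[0.15,0,0.03],"spin":0},{"xyz":[0.15,0,0.07],"spin":0},{"xyz":[0.15,0,0.07],"spin":0},{"xyz":[0.15,0,0.07],"spin":0},{"xyz":[0.15,0,0.07],"spin":0},{"xyz":[0.15,0,0.07],"spin":0}]' 1
```

```text
t: 12.85
ee_pos: [498.1, -59.7, 98.2]
orientation: [-3.139, -0.054, -0.017]
ft_force: [-0.3, 2.7, 5.2]
width: 25.8
```

```bash
python3 -c "
from workcell import ctrl
print(ctrl.close_job())"
```

```text
the job is handed in; nothing more can be done
None
```

I pushed the carton into the bay against the end stop, lifted the lock knob, slid the orange section one hole out and lowered the pin into the next hole. I handed the job in at about 13 s with the knob still gripped and pressed down. The hand-in reported no verdict.

Last checks:
- **Carton:** it reached the stop at 6.5 N, about 1.5 mm beyond the expected contact position. Its top corner matched the seated prediction within about 4 px. After the slide, the side view showed it upright with the tube across the lane behind it. I did not measure its position again after that.
- **Pin lift:** the downward pull was 6.3 N at 13 mm up, which matches the spring.
- **Pin home:** the fingers ended at the same height as at the start (98.2 mm against 98.3 mm), and pressing down met 5–6 N.
- **Section position:** it ended 50 mm from its start. Nudged back, it stopped hard at 7 N about 1.6 mm from its final position, which fits the pin being in the hole. I did not nudge it outward.
- **Grip:** the fingers read about 25.5 mm on the 28 mm knob, but the lift force and the blocked nudge suggest it did not slip.
- **Readings that disagreed:** just after lowering, the fingers still felt a 4.5 N downward pull where about 3 N was expected. Pressing 0.4 mm lower turned it into an upward push.
- **Jar, pot and tape roll:** the arm's path kept clear of all three, but I took no final measurement of them.

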